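# Second reading of a load cell in its turned position

### The job

Take the second reading of the load cell: by pushing the grey box on its side, turn the cell on its base plate, anticlockwise seen from above, until that box comes up against the other bent stop, and then press the round zero key of the indicator while nothing stands on the cell. Gently set the wide disc weight on the domed top of the cell and let go, so that it stays balanced there by itself, level and central. With it balanced press the long record key fully down, and leave all the other things on the bench where they are.

Things in the scene. Friction and masses are not known exactly. Their poses are not given: they have to be found in the camera images.
- cell_base: Dark steel base plate of the load cell, 170 x 170 x 12 mm, fixed; origin at the centre of its underside, z up. The cell turns about the vertical axis through this origin. Two bent steel stops stand on it, 63 to 89 mm from the axis, the first at bearing -45 deg in the plate's frame, the second at +45 deg (from the plate's x axis, anticlockwise from above). Their tops are 26 mm above the bench.
- cell (a joint): Turn of the load cell, rad, growing anticlockwise from above: 0 with the grey box against the first stop (box at bearing -45 deg in the plate's frame), 1.571 against the second (+45 deg). Stiff to turn (0.15 N m, 2 N at the box), stays where left. The cell is a round aluminium housing 112 mm across on the plate, its top 50 mm above the bench.
- crown (a point): Highest point of the polished steel dome in the middle of the load cell, on the cell's turning axis, 62 mm above the bench. The dome is part of a sphere of radius 55 mm, 68 mm across where it comes out of the housing, and rises 12 mm above the housing.
- pod (a point): Centre of the top of the grey box (wireless transmitter) on the cell's side, 74 mm from the axis, 50 mm above the bench. Site x points away from the axis, y along the turn to make. Box: 40 mm long (54 to 94 mm from the axis), 28 mm wide, 30 mm high, underside 20 mm above the bench; a fingertip 30 mm above the bench passes over the stops and pushes its side.
- indicator: Load indicator: flat white case 150 x 200 x 42 mm on a bail, so that its key panel slopes 0.30 rad (17 deg) down towards its front (its -x side, the robot's); fixed. Origin on the bench under the centre of the case. Panel 40 to 85 mm above the bench, with a dark display and two large grey keys in the front row.
- zero_key_top (a point): Centre of the top of the round zero key, 25 mm across, front left on the panel as seen from the robot; about 59 mm above the bench. Site z points out of the panel, the key moves 4 mm the other way and springs back; it stands 8 mm proud of the panel.
- record_key_top (a point): Centre of the top of the long record key, 45 mm along the panel's y and 18 mm wide, front right on the panel, 90 mm from the zero key; same height, direction and travel.
- zero_key (a joint): Travel of the zero key, m: 0 released, 0.004 fully down; it counts as pressed beyond 0.003. Spring: 1.4 N at the start, 5 N fully down.
- record_key (a joint): Travel of the record key, m: as the zero key.
- disc_weight: The wide disc weight, steel, 500 g, the widest of three weights: disc 62 mm across, 19 mm high; neck 14 mm across; round knob 22 mm across, 24 to 44 mm above the underside. Origin at the centre of the underside, z up along the knob; centre of mass 13 mm above it. On the dome it rocks and finds its balance: set down 4 mm off the crown it leans about 0.1 rad.
- mid_weight: Steel weight, 36 mm across, 42 mm high with its knob. Not needed, to be left alone. Origin at the centre of its underside.
- small_weight: Steel weight, 28 mm across, 35 mm high with its knob. Not needed, to be left alone. Origin at the centre of its underside.
- sample_block: Aluminium block 80 x 45 x 16 mm lying on the bench, to be left alone. Origin at the centre of its underside.
- screwdriver: Screwdriver, 170 mm long, lying on the bench, to be left alone. Origin under its middle.
- hex_key: Bent hexagon key, 90 x 28 mm, lying on the bench, to be left alone. Origin under its long arm.
- tweezers: Steel tweezers, 110 mm long, lying on the bench, to be left alone. Origin under their middle.
- bolt: Steel bolt, 35 mm high, standing on its head, to be left alone. Origin at the centre of its underside.
Not all that is in view belongs to the job. Leave any pink look-alike of the disc_weight alone.

How it is judged:
By the outcome, as a careful person would: the job done as asked, in the order asked, and still so for the second after the job is handed in, with the robot touching nothing.
It also fails if it takes over 64 s, if anything falls off the work surface, if the arm or the gripper's body presses on something with over 40 N, if the wrist force passes 120 N, or if a joint passes its speed limit or range.

### The arm

A 7-joint arm with a two-finger parallel gripper is mounted at the origin on the work surface. World frame = base frame: x ahead of the robot, y to its left, z up, the work surface at z = 0. Lengths are in m, angles in degrees, forces in N, time in s.
With the tool pointing down it reaches from about 0.425 to 1.025 m from the base axis. Payload 9.4 kg.
Tool frame: the origin (TCP) lies at the very end of the fingers, on their centre line; the grasp point (between the pads) lies 19 mm behind it; z points along the fingers, y is the line along which they close (so a half turn about z gives the same grasp; the last joint's range is limited). The gripper opens to 85 mm and grips with 20 to 120 N. Pads are 22 mm wide; open, the fingers measure 114 mm over their backs; the gripper's body (76 mm by 85 mm) begins 54 mm behind the grasp point. The pads swing forward as they close: fully open they stand 13 mm farther back than shut.
Start: joints at [70.147, 34.337, -0.143, 91.639, 0.103, 54.024, -4.572], TCP at [0.193, -0.699, 0.231] pointing down, gripper open.
Joint ranges: [-147.43, 147.43], [-19.82, 112.94], [-74.19, 73.91], [6.32, 146.72], [-59.91, 239.91], [6.04, 106.73], [-150.56, 150.56]. Speed limits (degrees/s): [127.2, 127.2, 172.46, 172.46, 180, 180, 180].

### API

Orientations are given as a 3x3 rotation matrix whose columns are the frame's x, y, z axes.
In Python, from rig import robot, viewer gives the robot as it stands.
- The arm moves only by the tool carry_out, never from a script. Its argument "commands" is a list of rows, each a list of 6 numbers: the shift along the tool's x, y, z in units of 0.025 m (1.0 is 0.025 m), then the turn, a rotation vector about the tool's x, y, z in units of pi/2 rad (1.0 is pi/2 rad). In form: [[dx, dy, dz, rx, ry, rz], ...]. A call has 1 to 10 rows; each row shifts and turns the commanded pose from where the row before left it, along the tool's axes as they then stand; what a row does not reach is not made up. A row lasts 1/8 s, in which the tool goes at most 62.5 mm and 10.7 degrees, less where a joint would pass 70% of its speed; a pose out of reach is approached as far as the arm can. A call with a number of a shift or a turn outside -1 to 1 is refused whole. A call with a gripper value outside its range is refused whole. "grip" is the opening, from -1 (shut) to 1 (fully open), set as the call begins (left out, the last holds). The fingers move at their own pace and stop on an object; "grip_force" is the grip in N (left out, the last holds). Time passes only in rows, so rows that do not move let the fingers close. It gives the time, the measured TCP pose, the force, the opening and the grip force at its end, in the units of the state.
- robot.get_state(): the state, without advancing time (a new reading comes with each control period).
- viewer.get_image(name): name is "scene" or "top"; returns a dict with "image" (480x640x3 uint8, red, green, blue), "range_z" (480x640 float32, m along the optical axis (not along the pixel's ray), 0 where there is no reading), "fx", "fy", "cx", "cy" (pixels), "R" (3x3) and "t" (3): a world point X has camera coordinates R X + t. Camera axes: x right, y down, z forward; pixel columns grow to the right and rows downward; lengths in m; the calibration is good to about 2 mm. A picture is of the moment at which its call begins.
- robot.job_done(): hands the job in; it is judged then, once.
The state is a dict: "time": time; "joint_pos": joint angles; "joint_vel": joint speeds; "joint_efforts": joint torques, N m; "tcp_pos": TCP position; "ee_rot": TCP orientation; "ft_force": force on the tool from outside, world axes, zero at the start; "ft_torque": the same for the moment, N m; "width": opening from 0.0 (shut) to 1.0 (fully open); "gripper_force": force on a finger pad.
Only numpy, scipy, OpenCV 4.12 (cv2) and the standard library are available. Lean on these libraries where they do the work, as an engineer would, in place of code of your own. Each camera call takes 0.05 s, during which the arm holds its last target. There are 200 camera calls.

## Working session

There is one attempt and no reset: what is moved stays moved. The work goes in short steps, Python scripts to look and compute and a tool call to move; the robot and the scene stay as the last step left them, time stands still between calls to the robot, and variables do not carry over. Pictures are saved under pics/ and viewed, at most 10 in all, crops included, and the job is handed in when it is done.

Besides the shell and the picture viewer there is one more tool, called after ">>>" in YAML: its name, and indented under it one key for each argument. carry_out: Moves the arm, as the interface text tells. Its arguments: {"type":"object","properties":{"commands":{"type":"array"},"grip":{"type":"number"},"grip_force":{"type":"number"}},"required":["commands"]}

```bash
ls; mkdir -p pics; cat > h.py <<'E'
import numpy as np, cv2
from rig import robot, viewer
def grab(n):
    d=viewer.get_image(n); d['R']=np.array(d['R']); d['t']=np.array(d['t']); return d
def pts(d):
    z=d['range_z']; v,u=np.mgrid[0:480,0:640]
    c=np.stack([(u-d['cx'])/d['fx']*z,(v-d['cy'])/d['fy']*z,z],-1)
    return (c-d['t'])@d['R']
def ray(d,u,v,h):
    r=np.array([(u-d['cx'])/d['fx'],(v-d['cy'])/d['fy'],1.])@d['R']; o=-d['t']@d['R']
    return o+r*(h-o[2])/r[2]
def proj(d,X):
    c=d['R']@np.array(X)+d['t']; return np.array([d['fx']*c[0]/c[2]+d['cx'],d['fy']*c[1]/c[2]+d['cy']])
E
python3 - <<'E'
from h import *
import pickle
for n in ('scene','top'):
    d=grab(n); cv2.imwrite(f'pics/{n}0.png',d['image'][...,::-1]); pickle.dump(d,open(n+'0.pkl','wb'))
    print(n,d['fx'],d['cx'],d['cy'],-d['t']@d['R'],d['R'].round(3).tolist())
s=robot.get_state(); print({k:np.round(v,4).tolist() for k,v in s.items()})
E
```

```text
pics
scene 510.3365744274553 318.54092139367157 247.5977556922562 [0.93489613 0.37978914 0.9391536 ] [[-0.701, 0.713, 0.005], [0.607, 0.601, -0.52], [-0.373, -0.361, -0.854]]
top 545.860406746732 313.23877084092493 245.23521152516452 [0.48656352 0.03295849 1.17002812] [[-0.01, -1.0, 0.023], [-0.997, 0.009, -0.071], [0.071, -0.024, -0.997]]
{'time': 0.1, 'joint_pos': [70.1475, 34.3809, -0.144, 91.6767, 0.1047, 54.0254, -4.5729], 'joint_vel': [0.1142, -0.087, 0.014, -0.1301, -0.0251, 0.003, 0.0288], 'joint_efforts': [0.005, -77.7986, 1.5698, -25.8626, 0.0126, 0.0055, 0.0], 'tcp_pos': [0.1931, -0.6984, 0.2305], 'ee_rot': [[0.9638, 0.2666, -0.0006], [0.2666, -0.9638, 0.0013], [-0.0002, -0.0014, -1.0]], 'ft_force': [0.389, -0.9376, 0.6967], 'ft_torque': [0.0201, -0.0052, -0.0197], 'gripper_force': 0.0, 'width': 0.9981}
```

View pics/top0.png

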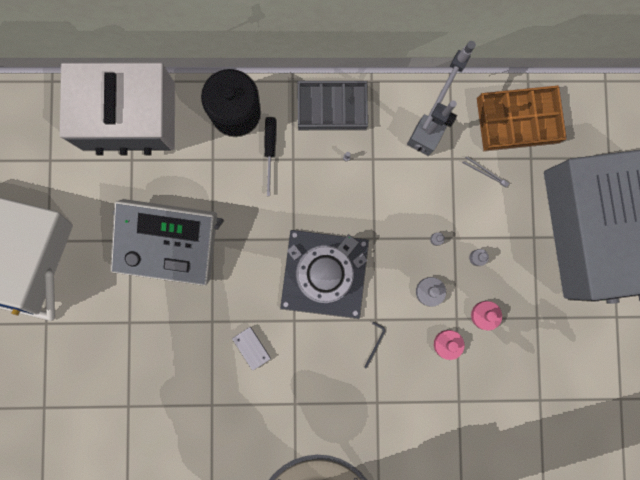

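View pics/scene0.png

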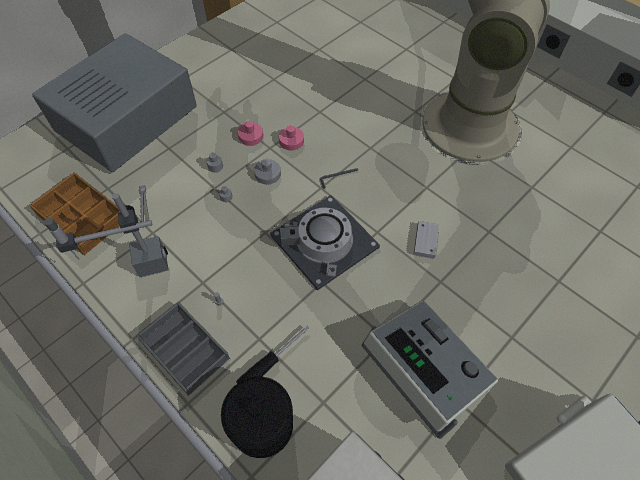

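The top view shows the cell at (325,272) with the box at its upper right, the indicator at (163,243), the grey disc weight at (432,291), and the pink look-alikes at (488,315) and (450,345). The scene view shows the same layout. Next, a close-up of the parts that matter.

```bash
python3 - <<'E'
from h import *
import pickle
d=pickle.load(open('top0.pkl','rb')); s=pickle.load(open('scene0.pkl','rb'))
a=lambda d,u,v,w,h:cv2.resize(d['image'][v:v+h,u:u+w,::-1],(400,300),interpolation=cv2.INTER_CUBIC)
m=np.vstack([np.hstack([a(d,265,220,120,90),a(s,265,195,120,90)]),np.hstack([a(d,105,195,120,90),a(s,360,300,140,105)])])
cv2.imwrite('pics/crop0.png',m)
for n,dd in (('top',d),('scene',s)):
    P=pts(dd)
    for uv in ([(325,272),(432,291),(350,248),(163,243)] if n=='top' else [(325,228),(267,170),(290,232)]):
        print(n,uv,P[uv[1],uv[0]].round(4))
E
```

```text
top (325, 272) [ 0.5108 -0.0171  0.0596]
top (432, 291) [ 0.4697 -0.2388  0.0433]
top (350, 248) [ 0.5599 -0.0696  0.0499]
top (163, 243) [0.5725 0.31   0.0635]
scene (325, 228) [ 0.5079 -0.0153  0.0608]
scene (267, 170) [ 0.4706 -0.237   0.0271]
scene (290, 232) [ 0.5613 -0.0645  0.0508]
```

View pics/crop0.png

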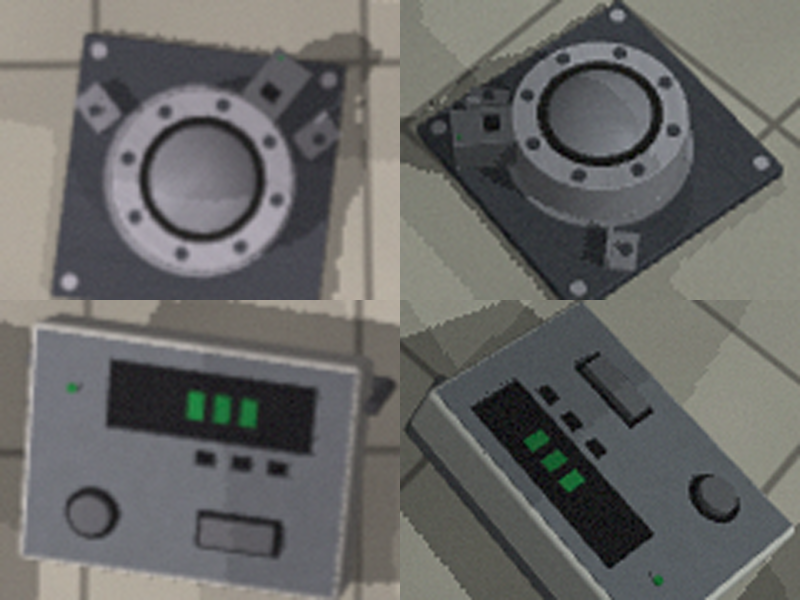

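The close-up shows the box between the stops: box at about (347,245) in the top view, first stop at (360,260), second stop at (294,252). The box must go anticlockwise, through the plate's +x side. The round zero key is front left at (132,259) and the long record key front right at (176,265). Next I measure these points in both views.

```bash
cat > m.py <<'E'
from h import *
def circ(p):
    A=np.c_[2*p,np.ones(len(p))]; s=np.linalg.lstsq(A,(p**2).sum(1),rcond=None)[0]
    return s[:2],np.sqrt(s[2]+s[0]**2+s[1]**2)
def near(P,c,r): return np.hypot(P[...,0]-c[0],P[...,1]-c[1])<r
def disc(P,c,z0=0,r=.05):
    n=near(P,c,r); k=P[n&(P[...,2]>z0+.030)&(P[...,2]<z0+.06)]
    # knob: sphere fit on upper points
    A=np.c_[2*k,np.ones(len(k))]; s=np.linalg.lstsq(A,(k**2).sum(1),rcond=None)[0]
    top=P[n&(abs(P[...,2]-z0-.019)<.004)]
    h=cv2.convexHull(top[:,:2].astype(np.float32))[:,0]
    return s[:3],np.sqrt(s[3]+s[:3]@s[:3]),k[:,2].max(),cv2.minEnclosingCircle(h),np.median(top[:,2]),len(k)
E
python3 - <<'E'
from m import *
import pickle
for n in ('top','scene'):
    d=pickle.load(open(n+'0.pkl','rb')); P=pts(d); g=d['image'].mean(-1)
    print(n)
    c=np.array([.51,-.016])
    dm=P[near(P,c,.027)&(P[...,2]>.05)]
    A=np.c_[2*dm,np.ones(len(dm))]; s=np.linalg.lstsq(A,(dm**2).sum(1),rcond=None)[0]; R=np.sqrt(s[3]+s[:3]@s[:3])
    print(' dome c',s[:3].round(4),'R',R.round(4),'top',(s[2]+R).round(4),np.percentile(dm[:,2],99).round(4))
    # dark ring
    m=((g<45)&near(P,c,.042)&(abs(P[...,2]-.05)<.006)).astype(np.uint8)
    v,u=np.nonzero(m); q=np.array([ray(d,a,b,.05)[:2] for a,b in zip(u,v)]); print(' ring',[np.round(x,4) for x in circ(q)],len(q))
    hs=P[near(P,c,.062)&(abs(P[...,2]-.05)<.003)]; print(' housing z',np.median(hs[:,2]).round(4))
    # pod top
    b=P[(abs(P[...,2]-.05)<.004)&near(P,c,.1)&~near(P,c,.0575)][:,:2]
    r=cv2.minAreaRect(b.astype(np.float32)); print(' pod',np.round(r[0],4),np.round(r[1],4),round(r[2],1),len(b), 'mean',b.mean(0).round(4))
    # plate
    pl=P[(abs(P[...,2]-.012)<.004)&near(P,c,.125)]; r=cv2.minAreaRect(pl[:,:2].astype(np.float32)); print(' plate',np.round(r[0],4),np.round(r[1],4),round(r[2],1),np.median(pl[:,2]).round(4))
    # stops
    st=P[(abs(P[...,2]-.026)<.0025)&near(P,c,.095)&~near(P,c,.06)][:,:2]
    ang=np.degrees(np.arctan2(*(st-c).T[::-1])); 
    for sel,nm in((ang>20,'2nd'),(ang<-20,'1st')): print(' stop',nm,st[sel].mean(0).round(4) if sel.any() else None,sel.sum())
    x=disc(P,[.47,-.238]); print(' disc',x[0].round(4),x[1].round(4),x[2].round(4),np.round(x[3][0],4),round(x[3][1],4),x[4].round(4))
    # panel
    c2=np.array([.5725,.31]); pm=P[near(P,c2,.13)&(P[...,2]>.035)&(P[...,2]<.095)]
    w=pm
    for _ in range(8):
        a=np.linalg.lstsq(np.c_[w[:,:2],np.ones(len(w))],w[:,2],rcond=None)[0]; e=pm[:,2]-pm[:,:2]@a[:2]-a[2]; w=pm[abs(e)<.003]
    nr=np.r_[-a[:2],1]; nr/=np.linalg.norm(nr); print(' panel n',nr.round(3),'tilt',np.degrees(np.arccos(nr[2])).round(2))
    hh=(P-np.r_[0,0,a[2]])@nr; m=((hh>.0055)&(hh<.0105)&near(P,c2,.11)&(P[...,2]<.09)&(P[...,2]>.04)).astype(np.uint8)
    N,L,S,C=cv2.connectedComponentsWithStats(m)
    for i in range(1,N):
        if S[i,4]>40: print('  key',S[i,4],C[i].round(1),P[L==i].mean(0).round(4),hh[L==i].mean().round(4))
E
```

```text
top
 dome c [ 0.5091 -0.0174  0.0329] R 0.0312 top 0.0641 0.0637
 ring [array([ 0.5085, -0.0178]), np.float64(0.0357)] 148
 housing z 0.0499
 pod [ 0.5186 -0.0573] [0.0391 0.1379] 79.7 243 mean [ 0.5582 -0.0649]
 plate [ 0.5079 -0.0182] [0.1706 0.1699] 82.3 0.0115
 stop 2nd [0.5596 0.0402] 12
 stop 1st [ 0.5403 -0.0881] 12
 disc [ 0.4686 -0.2432  0.0361] 0.0103 0.0471 [ 0.4683 -0.2434] 0.031 0.0184
 panel n [-0.297  0.046  0.954] tilt 17.48
  key 84 [131.5 259.3] [0.5404 0.3741 0.0588] 0.0079
  key 153 [175.8 265.5] [0.527  0.2851 0.0586] 0.0076
scene
 dome c [ 0.507  -0.0181  0.0279] R 0.0358 top 0.0637 0.0638
 ring [array([ 0.5048, -0.0199]), np.float64(0.0357)] 203
 housing z 0.0503
 pod [ 0.5086 -0.0503] [0.0658 0.1498] 57.5 269 mean [ 0.5409 -0.0612]
 plate [ 0.5049 -0.0196] [0.1726 0.1712] 82.1 0.0123
 stop 2nd [0.5557 0.0388] 14
 stop 1st [ 0.558  -0.0719] 41
 disc [ 0.4654 -0.244   0.0375] 0.0101 0.0471 [ 0.4658 -0.2446] 0.0322 0.0189
 panel n [-0.293  0.047  0.955] tilt 17.25
  key 174 [435.8 329.3] [0.5238 0.2846 0.0592] 0.0073
  key 112 [470.8 367.5] [0.5375 0.3731 0.0592] 0.0074
```

Both views agree within about 3 mm, and the averages fit the given sizes:

| Point | Measured position (m) |
|---|---|
| Axis | (0.507, -0.019) |
| Disc | (0.467, -0.244) |
| Zero key | (0.539, 0.374, 0.059) |
| Record key | (0.525, 0.285, 0.059) |

The key spacing comes out at 89.7 mm. Next I work out the approach and check how high the obstacles stand.

```bash
cat >> h.py <<'E'
def shift(target,s=None):
    s=s or robot.get_state(); R=np.array(s['ee_rot']); d=R.T@(np.array(target)-s['tcp_pos'])/.025
    return d.round(2), np.degrees(np.arctan2(R[1,0],R[0,0])).round(2)
E
python3 - <<'E'
from m import *
import pickle
d=pickle.load(open('top0.pkl','rb')); P=pts(d)
m=(P[...,0]>.1)&(P[...,0]<.7)&(P[...,1]<-.3); print('max z right',P[m][:,2].max(), 'grey box min x',P[m&(P[...,2]>.06)][:,0].min(),P[m&(P[...,2]>.06)][:,1].max())
m=(P[...,0]>.3)&(P[...,0]<.68)&(P[...,1]>.1)&(P[...,1]<.4); print('max z left',P[m][:,2].max())
C=np.array([.507,-.019])
for b in(-70,-66): 
    r=.078; t=C+r*np.array([np.cos(np.radians(b)),np.sin(np.radians(b))]); print(b,t,shift([*t,.15]))
# pod bearing from outer corners of box: pts >60 mm from axis
for n,c in (('top',[.5085,-.0178]),('scene',[.5048,-.0199])):
    d=pickle.load(open(n+'0.pkl','rb'));P=pts(d)
    q=P[(P[...,2]>.044)&(P[...,2]<.054)&near(P,c,.1)&~near(P,c,.062)]; q=q[:,:2]-c
    a=np.degrees(np.arctan2(q[:,1],q[:,0])); print(n,'pod bearing',a.mean(),a.min(),a.max(),np.hypot(*q.T).max())
E
```

```text
max z right 0.13867853184477724 grey box min x 0.44153906087779005 -0.4946263254864519
max z left 0.08900533092624792
-70 [ 0.53367757 -0.09229602] (array([ 19.59, -19.73,   3.24]), np.float64(15.46))
-66 [ 0.53872546 -0.09025655] (array([ 19.81, -19.75,   3.24]), np.float64(15.46))
top pod bearing -39.56169797401743 -51.804176315801705 -27.60010556820699 0.09411193363642766
scene pod bearing -37.084747613104675 -50.391556699051954 -24.286521426946393 0.09439963562542387
```

>>> carry_out:
  commands:
    - [0.5, -0.5, 0, 0, 0, 0]
    - [1, -1, 0, 0, 0, 0]
    - [1, -1, 0, 0, 0, 0]
    - [1, -1, 0, 0, 0, 0]
    - [1, -1, 0, 0, 0, 0]
    - [1, -1, 0, 0, 0, 0]
    - [1, -1, 0, 0, 0, 0]
    - [1, -1, 0, 0, 0, 0]
    - [1, -1, 0, 0, 0, 0]
    - [1, -1, 0, 0, 0, 0]
  grip: -1

```text
time: 1.35
tcp_pos: [0.3594, -0.4042, 0.2313]
ee_rot: [[0.964, 0.267, 0.0], [0.267, -0.964, 0.0], [0.0, -0.0, -1.0]]
ft_force: [-0.0, -1.5, 0.6]
width: -0.002
gripper_force: 0.0
```

>>> carry_out:
  commands:
    - [1, -1, 0, 0, 0, 0]
    - [1, -1, 0, 0, 0, 0]
    - [1, -1, 0, 0, 0, 0]
    - [1, -1, 0, 0, 0, 0]
    - [1, -1, 0, 0, 0, 0]
    - [1, -1, 0, 0, 0, 0]
    - [1, -1, 0, 0, 0, 0]
    - [1, -1, 0, 0, 0, 0]
    - [1, -1, 0, 0, 0, 0]
    - [1, -1, 0, 0, 0, 0]

```text
time: 2.6
tcp_pos: [0.5329, -0.0968, 0.2313]
ee_rot: [[0.964, 0.267, -0.0], [0.267, -0.964, 0.0], [-0.0, -0.0, -1.0]]
ft_force: [-0.3, -0.7, 0.3]
width: -0.001
gripper_force: 0.0
```

```bash
python3 -c "
from h import *
s=robot.get_state();print(s['time'],s['tcp_pos'],np.round(s['joint_pos'],1),s['ft_force'],s['width']);print(shift([.534,-.092,.15]))"
```

```text
2.6 [ 0.5328761  -0.09682492  0.2313077 ] [  7.8  21.9  -4.8 115.5   2.6  42.7 -73. ] [-0.28789769 -0.68048368  0.25844526] -0.0014439320689510196
(array([ 0.1 , -0.17,  3.25]), np.float64(15.51))
```

>>> carry_out:
  commands:
    - [0, 0, 0, 0, 0, -0.105]
    - [0, 0, 0, 0, 0, -0.105]
    - [0, 0, 0, 0, 0, -0.105]
    - [0, 0, 0, 0, 0, -0.105]
    - [0, 0, 0, 0, 0, -0.105]
    - [0, 0, 0, 0, 0, -0.105]
    - [0, 0, 0, 0, 0, -0.105]
    - [0, 0, 0, 0, 0, -0.105]
    - [0, 0, 0, 0, 0, -0.105]
    - [0, 0, 0, 0, 0, -0.105]

```text
time: 3.85
tcp_pos: [0.5323, -0.0979, 0.2313]
ee_rot: [[-0.348, 0.938, -0.0], [0.938, 0.348, -0.0], [0.0, -0.0, -1.0]]
ft_force: [0.2, 0.5, -0.1]
width: 0.002
gripper_force: 0.0
```

```bash
python3 -c "
from h import *
s=robot.get_state();print(s['time'],s['tcp_pos'],np.round(s['joint_pos'],1),s['ft_force'],s['width']);print(shift([.534,-.092,.031]))"
```

```text
3.85 [ 0.53233313 -0.09793084  0.23127793] [ 26.3  24.3 -30.  114.4  16.8  45.5   7. ] [ 0.18635607  0.45584677 -0.07764248] 0.001566132039480421
(array([0.2 , 0.15, 8.01]), np.float64(110.33))
```

>>> carry_out:
  commands:
    - [0.2, 0.15, 1, 0, 0, 0]
    - [0, 0, 1, 0, 0, 0]
    - [0, 0, 1, 0, 0, 0]
    - [0, 0, 1, 0, 0, 0]
    - [0, 0, 1, 0, 0, 0]
    - [0, 0, 1, 0, 0, 0]
    - [0, 0, 1, 0, 0, 0]
    - [0, 0, 1, 0, 0, 0]
    - [0, 0, 0, 0, 0, 0]

```text
time: 4.97
tcp_pos: [0.5335, -0.0918, 0.0302]
ee_rot: [[-0.343, 0.939, -0.003], [0.939, 0.343, 0.0], [0.002, -0.003, -1.0]]
ft_force: [0.2, 0.1, 0.2]
width: -0.001
gripper_force: 0.0
```

>>> carry_out:
  commands:
    - [0.01, 0.245, 0, 0, 0, -0.05]
    - [0.01, 0.245, 0, 0, 0, -0.05]
    - [0.01, 0.245, 0, 0, 0, -0.05]
    - [0.01, 0.245, 0, 0, 0, -0.05]
    - [0.01, 0.245, 0, 0, 0, -0.05]
    - [0.01, 0.245, 0, 0, 0, -0.05]

```text
time: 5.72
tcp_pos: [0.5644, -0.0731, 0.0325]
ee_rot: [[-0.733, 0.681, -0.001], [0.681, 0.733, -0.001], [-0.0, -0.002, -1.0]]
ft_force: [-2.4, -0.8, -0.8]
width: 0.001
gripper_force: 1.1
```

```bash
cat > arc.py <<'E'
from m import *
s=robot.get_state(); C=np.array([.507,-.019]); q=np.array(s['tcp_pos'][:2])-C
print(s['time'],np.round(s['tcp_pos'],4),'r',np.hypot(*q),'b',np.degrees(np.arctan2(q[1],q[0])),'F',np.round(s['ft_force'],1),np.round(s['joint_pos'],1))
print(shift([0,0,0])[1])
E
python3 arc.py
```

```text
5.725 [ 0.5644 -0.0731  0.0325] r 0.07887735056277854 b -43.27825595481689 F [-2.4 -0.8 -0.8] [ 18.3  42.4 -24.8 119.   39.1  26.8  10.6]
137.1
```

>>> carry_out:
  commands:
    - [0.01, 0.245, 0, 0, 0, -0.05]
    - [0.01, 0.245, 0, 0, 0, -0.05]
    - [0.01, 0.245, 0, 0, 0, -0.05]
    - [0.01, 0.245, 0, 0, 0, -0.05]
    - [0.01, 0.245, 0, 0, 0, -0.05]
    - [0.01, 0.245, 0, 0, 0, -0.05]
    - [0.01, 0.245, 0, 0, 0, -0.05]
    - [0.01, 0.245, 0, 0, 0, -0.05]
    - [0.01, 0.245, 0, 0, 0, -0.05]
    - [0.01, 0.245, 0, 0, 0, -0.05]

```text
time: 6.98
tcp_pos: [0.5859, -0.0176, 0.0326]
ee_rot: [[-0.999, -0.036, 0.0], [-0.036, 0.999, -0.002], [-0.0, -0.002, -1.0]]
ft_force: [-1.0, -1.6, -1.0]
width: 0.001
gripper_force: 1.1
```

>>> carry_out:
  commands:
    - [0.01, 0.245, 0, 0, 0, -0.05]
    - [0.005, 0.12, 0, 0, 0, -0.025]

```text
time: 7.22
tcp_pos: [0.5852, -0.0081, 0.0324]
ee_rot: [[-0.988, -0.153, 0.001], [-0.153, 0.988, -0.001], [-0.0, -0.001, -1.0]]
ft_force: [-1.1, -2.7, 1.3]
width: 0.0
gripper_force: 1.0
```

```bash
python3 arc.py
```

```text
7.225 [ 0.5852 -0.0081  0.0324] r 0.07893678041410467 b 7.920491102343542 F [-1.1 -2.7  1.3] [ 20.2  46.2 -38.2 116.4  50.6  35.4  45.5]
-171.21
```

Small steps now, watching the force for contact with the stop.

>>> carry_out:
  commands:
    - [0.005, 0.12, 0, 0, 0, -0.025]
    - [0.005, 0.12, 0, 0, 0, -0.025]
    - [0, 0, 0, 0, 0, 0]

```text
time: 7.6
tcp_pos: [0.5842, -0.0015, 0.0315]
ee_rot: [[-0.973, -0.229, 0.0], [-0.229, 0.973, 0.0], [-0.001, 0.0, -1.0]]
ft_force: [0.0, -0.8, 1.3]
width: 0.001
gripper_force: 0.5
```

>>> carry_out:
  commands:
    - [0.0, 0.06, 0, 0, 0, -0.012]
    - [0.0, 0.06, 0, 0, 0, -0.012]

```text
time: 7.85
tcp_pos: [0.5836, 0.0011, 0.0313]
ee_rot: [[-0.964, -0.266, 0.0], [-0.266, 0.964, 0.0], [-0.0, 0.0, -1.0]]
ft_force: [1.4, -2.0, 1.7]
width: -0.002
gripper_force: 1.1
```

>>> carry_out:
  commands:
    - [0.0, 0.06, 0, 0, 0, -0.012]
    - [0, 0, 0, 0, 0, 0]

```text
time: 8.1
tcp_pos: [0.5832, 0.0025, 0.0313]
ee_rot: [[-0.959, -0.283, 0.0], [-0.283, 0.959, 0.0], [-0.0, -0.0, -1.0]]
ft_force: [2.6, -1.9, 3.0]
width: 0.0
gripper_force: 1.4
```

```bash
python3 arc.py
```

```text
8.1 [0.5832 0.0025 0.0313] r 0.07914888354117665 b 15.736924132181814 F [ 2.6 -1.9  3. ] [ 20.2  46.7 -39.9 116.6  52.3  36.2  50.7]
-163.53
```

>>> carry_out:
  commands:
    - [0.0, 0.06, 0, 0, 0, -0.012]
    - [0, 0.06, 0, 0, 0, -0.012]

```text
time: 8.35
tcp_pos: [0.5833, 0.0033, 0.0314]
ee_rot: [[-0.948, -0.319, 0.002], [-0.319, 0.948, -0.003], [-0.001, -0.003, -1.0]]
ft_force: [7.0, -9.6, 2.5]
width: -0.001
gripper_force: 6.0
```

>>> carry_out:
  commands:
    - [0.0, 0.06, 0, 0, 0, -0.012]
    - [0, 0.06, 0, 0, 0, -0.012]

```text
time: 8.6
tcp_pos: [0.5835, 0.004, 0.0315]
ee_rot: [[-0.936, -0.353, 0.003], [-0.353, 0.936, -0.006], [-0.001, -0.006, -1.0]]
ft_force: [11.7, -15.7, 2.3]
width: -0.003
gripper_force: 9.7
```

```bash
python3 arc.py; python3 - <<'E'
from h import *
d=grab('top'); s=grab('scene')
a=lambda d,u,v,w,h:cv2.resize(d['image'][v:v+h,u:u+w,::-1],(400,300),interpolation=cv2.INTER_CUBIC)
cv2.imwrite('pics/push.png',np.hstack([a(d,265,220,120,90),a(s,265,195,120,90)]))
E
```

```text
8.6 [0.5835 0.004  0.0315] r 0.0799024293318589 b 16.712320346173733 F [ 11.7 -15.7   2.3] [ 20.3  46.9 -40.6 116.7  53.3  36.9  53.6]
-159.36
```

View pics/push.png

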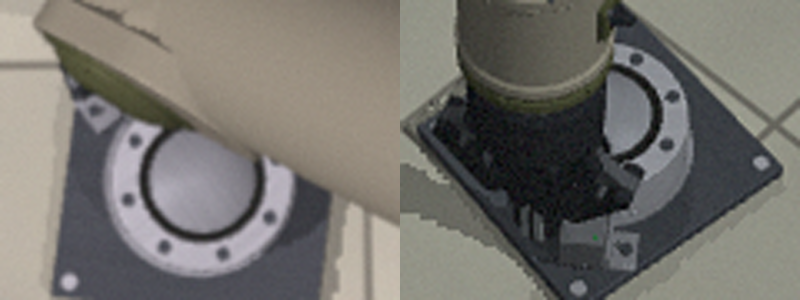

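The scene view shows the box against the second stop at the lower right. The force rose sharply there, so the turn is complete. Now I back off and lift.

>>> carry_out:
  commands:
    - [0, -0.6, 0, 0, 0, 0]
    - [0, -0.6, 0, 0, 0, 0]
    - [0, 0, -1, 0, 0, 0]
    - [0, 0, -1, 0, 0, 0]
    - [0, 0, -1, 0, 0, 0]
    - [0, 0, -1, 0, 0, 0]
    - [0, 0, -1, 0, 0, 0]
    - [0, 0, 0, 0, 0, 0]

```text
time: 9.7
tcp_pos: [0.5922, -0.0199, 0.1575]
ee_rot: [[-0.935, -0.355, 0.002], [-0.355, 0.935, 0.001], [-0.002, -0.0, -1.0]]
ft_force: [0.1, 0.2, -1.1]
width: -0.001
gripper_force: 0.0
```

```bash
python3 arc.py; python3 -c "
from h import *
print(shift([.527,.3755,.17]))"
```

```text
9.7 [ 0.5922 -0.0199  0.1575] r 0.0852002025493816 b -0.6244315725811638 F [ 0.1  0.2 -1.1] [ 29.3  39.  -50.6 111.2  40.1  49.1  67.8]
-159.24
(array([-3.17, 15.71, -0.49]), np.float64(-159.24))
```

>>> carry_out:
  commands:
    - [-0.2, 0.98, -0.03, 0, 0, 0]
    - [-0.2, 0.98, -0.03, 0, 0, 0]
    - [-0.2, 0.98, -0.03, 0, 0, 0]
    - [-0.2, 0.98, -0.03, 0, 0, 0]
    - [-0.2, 0.98, -0.03, 0, 0, 0]
    - [-0.2, 0.98, -0.03, 0, 0, 0]
    - [-0.2, 0.98, -0.03, 0, 0, 0]
    - [-0.2, 0.98, -0.03, 0, 0, 0]

```text
time: 10.7
tcp_pos: [0.5588, 0.1778, 0.161]
ee_rot: [[-0.935, -0.355, -0.002], [-0.355, 0.935, -0.0], [0.002, 0.0, -1.0]]
ft_force: [-0.6, -0.5, -0.1]
width: 0.001
gripper_force: 0.0
```

>>> carry_out:
  commands:
    - [-0.2, 0.98, -0.03, 0, 0, 0]
    - [-0.2, 0.98, -0.03, 0, 0, 0]
    - [-0.2, 0.98, -0.03, 0, 0, 0]
    - [-0.2, 0.98, -0.03, 0, 0, 0]
    - [-0.2, 0.98, -0.03, 0, 0, 0]
    - [-0.2, 0.98, -0.03, 0, 0, 0]
    - [-0.2, 0.98, -0.03, 0, 0, 0]
    - [-0.2, 0.98, -0.03, 0, 0, 0]

```text
time: 11.7
tcp_pos: [0.5269, 0.3751, 0.1667]
ee_rot: [[-0.935, -0.355, -0.002], [-0.355, 0.935, -0.001], [0.002, -0.0, -1.0]]
ft_force: [0.6, -0.3, 0.6]
width: -0.004
gripper_force: 0.0
```

>>> carry_out:
  commands:
    - [0, 0, 0, 0, 0, 0.0825]
    - [0, 0, 0, 0, 0, 0.0825]
    - [0, 0, 0, 0, 0, 0.0825]
    - [0, 0, 0, 0, 0, 0.0825]
    - [0, 0, 0, 0, -0.0955, 0]
    - [0, 0, 0, 0, -0.0955, 0]
    - [0, 0, 0, 0, 0, 0]

```text
time: 12.58
tcp_pos: [0.5238, 0.3767, 0.1674]
ee_rot: [[-0.945, 0.148, 0.291], [0.141, 0.989, -0.045], [-0.295, -0.002, -0.956]]
ft_force: [0.0, 0.9, -0.0]
width: 0.004
gripper_force: 0.0
```

```bash
python3 arc.py; python3 - <<'E'
from h import *
n=np.array([-.295,.0465,.954]); n/=np.linalg.norm(n)
s=robot.get_state(); print(np.round(s['ee_rot'],3)); K=np.array([.539,.3736,.059]); print(shift(K+.012*n), shift(K))
d=grab('top'); t=grab('scene'); print(proj(d,s['tcp_pos']),proj(t,s['tcp_pos']))
E
```

```text
12.575 [0.5238 0.3767 0.1674] r 0.39604291099970285 b 87.57365753641913 F [ 0.   0.9 -0. ] [-28.6  32.6 -28.3 113.8  50.9  39.7 -11.4]
171.51
[[-0.945  0.148  0.291]
 [ 0.141  0.989 -0.045]
 [-0.295 -0.002 -0.956]]
(array([ 0.69, -0.02,  3.85]), np.float64(171.51)) (array([ 0.68, -0.02,  4.33]), np.float64(171.51))
[111.56507162 265.69674098] [495.41596032 341.3343353 ]
```

>>> carry_out:
  commands:
    - [0.69, 0, 0.65, 0, 0, 0]
    - [0, 0, 0.8, 0, 0, 0]
    - [0, 0, 0.8, 0, 0, 0]
    - [0, 0, 0.8, 0, 0, 0]
    - [0, 0, 0.8, 0, 0, 0]
    - [0, 0, 0, 0, 0, 0]

```text
time: 13.42
tcp_pos: [0.5404, 0.371, 0.0691]
ee_rot: [[-0.944, 0.159, 0.289], [0.151, 0.987, -0.049], [-0.293, -0.003, -0.956]]
ft_force: [0.1, -0.4, 0.6]
width: 0.001
gripper_force: 0.0
```

>>> carry_out:
  commands:
    - [0, 0, 0.15, 0, 0, 0]
    - [0, 0, 0.15, 0, 0, 0]
    - [0, 0, 0.15, 0, 0, 0]
    - [0, 0, 0, 0, 0, 0]

```text
time: 13.92
tcp_pos: [0.5427, 0.3727, 0.0605]
ee_rot: [[-0.944, 0.155, 0.292], [0.148, 0.988, -0.046], [-0.296, 0.0, -0.955]]
ft_force: [-0.3, 0.0, 0.2]
width: -0.001
gripper_force: 0.0
```

>>> carry_out:
  commands:
    - [0, 0, 0.06, 0, 0, 0]
    - [0, 0, 0.06, 0, 0, 0]
    - [0, 0, 0, 0, 0, 0]

```text
time: 14.3
tcp_pos: [0.5435, 0.3726, 0.0578]
ee_rot: [[-0.944, 0.155, 0.292], [0.148, 0.988, -0.046], [-0.296, 0.0, -0.955]]
ft_force: [-0.5, 0.2, 3.5]
width: -0.001
gripper_force: 1.8
```

```bash
python3 - <<'E'
from h import *
s=robot.get_state(); R=np.array(s['ee_rot']); print(R.T@s['ft_force'],shift([.539,.3736,.059]))
E
```

```text
[-0.53083664  0.14706001 -3.48011543] (array([ 0.16,  0.01, -0.1 ]), np.float64(171.08))
```

>>> carry_out:
  commands:
    - [0, 0, 0.06, 0, 0, 0]
    - [0, 0, 0.04, 0, 0, 0]
    - [0, 0, 0, 0, 0, 0]

```text
time: 14.68
tcp_pos: [0.544, 0.3726, 0.0563]
ee_rot: [[-0.943, 0.155, 0.293], [0.148, 0.988, -0.046], [-0.296, 0.0, -0.955]]
ft_force: [-4.8, -3.3, 15.7]
width: -0.0
gripper_force: 8.2
```

>>> carry_out:
  commands:
    - [0, 0, 0.06, 0, 0, 0]
    - [0, 0, 0.06, 0, 0, 0]
    - [0, 0, 0, 0, 0, 0]
    - [0, 0, 0, 0, 0, 0]

```text
time: 15.18
tcp_pos: [0.5442, 0.3727, 0.0558]
ee_rot: [[-0.943, 0.155, 0.295], [0.148, 0.988, -0.045], [-0.298, 0.001, -0.954]]
ft_force: [-16.9, -6.9, 40.4]
width: 0.0
gripper_force: 22.3
```

```bash
python3 - <<'E'
from h import *
s=robot.get_state(); R=np.array(s['ee_rot']); print(s['time'],R.T@s['ft_force'],shift([.539,.3736,.059]))
E
```

```text
15.175 [  2.89277776  -9.39098849 -43.28501438] (array([ 0.16,  0.  , -0.19]), np.float64(171.09))
```

>>> carry_out:
  commands:
    - [0, 0, -0.5, 0, 0, 0]
    - [0, 0, -1, 0, 0, 0]
    - [0, 0, -1, 0, 0, 0]
    - [0, 0, -1, 0, 0, 0]
    - [0, 0, -1, 0, 0, 0]
    - [0, 0, 0, 0, 0.0955, 0]
    - [0, 0, 0, 0, 0.0955, 0]
    - [0, 0, 0, 0, 0, -0.094]
    - [0, 0, 0, 0, 0, 0]
  grip: 0.3

```text
time: 16.3
tcp_pos: [0.5126, 0.3766, 0.1591]
ee_rot: [[-1.0, 0.011, -0.001], [0.011, 1.0, -0.0], [0.001, -0.0, -1.0]]
ft_force: [-0.5, -0.2, 0.1]
width: 0.648
gripper_force: 0.0
```

```bash
python3 - <<'E'
from m import *
s=robot.get_state(); print(s['time'],np.round(s['tcp_pos'],4),np.round(s['ee_rot'],3),s['width'],s['ft_force'],shift([.467,-.2438,.11]))
a=[]
for n in('top','scene'):
    d=grab(n); P=pts(d); x=disc(P,[.467,-.243]); print(x[0].round(4),np.round(x[3][0],4),x[3][1])
    c=np.array([.507,-.019]); q=P[(P[...,2]>.044)&(P[...,2]<.054)&near(P,c,.1)&~near(P,c,.064)][:,:2]-c
    b=np.degrees(np.arctan2(q[:,1],q[:,0])); print('pod bearing',b.mean(),len(b))
    a.append(cv2.resize(d['image'][195:285,105:225,::-1] if n=='top' else d['image'][300:405,360:500,::-1],(400,300),interpolation=cv2.INTER_CUBIC))
cv2.imwrite('pics/zero.png',np.hstack(a))
E
```

```text
16.3 [0.5126 0.3766 0.1591] [[-1.     0.011 -0.001]
 [ 0.011  1.    -0.   ]
 [ 0.001 -0.    -1.   ]] 0.6478563001824177 [-0.47302478 -0.19834807  0.07013644] (array([  1.56, -24.84,   1.97]), np.float64(179.4))
[ 0.4684 -0.2434  0.0383] [ 0.4683 -0.2433] 0.03118758834898472
pod bearing 37.21902350729239 201
[ 0.4653 -0.2439  0.0378] [ 0.4649 -0.2454] 0.03248794376850128
pod bearing 38.234205225855945 185
```

View pics/zero.png

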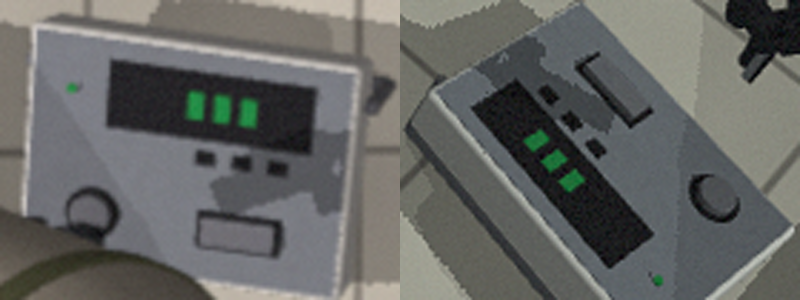

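The box stands at a bearing of about 37.7°, against an expected 37.2° (plate at -7.8° plus 45°). The picture shows both keys sprung back. Now to the disc weight.

>>> carry_out:
  commands:
    - [0.06, -1, 0, 0, 0, 0]
    - [0.06, -1, 0, 0, 0, 0]
    - [0.06, -1, 0, 0, 0, 0]
    - [0.06, -1, 0, 0, 0, 0]
    - [0.06, -1, 0, 0, 0, 0]
    - [0.06, -1, 0, 0, 0, 0]
    - [0.06, -1, 0, 0, 0, 0]
    - [0.06, -1, 0, 0, 0, 0]
    - [0.06, -1, 0, 0, 0, 0]
    - [0.06, -1, 0, 0, 0, 0]

```text
time: 17.65
tcp_pos: [0.4947, 0.1274, 0.1601]
ee_rot: [[-1.0, 0.009, 0.001], [0.009, 1.0, -0.0], [-0.001, -0.0, -1.0]]
ft_force: [0.1, 0.2, -0.3]
width: 0.648
gripper_force: 0.0
```

>>> carry_out:
  commands:
    - [0.06, -1, 0, 0, 0, 0]
    - [0.06, -1, 0, 0, 0, 0]
    - [0.06, -1, 0, 0, 0, 0]
    - [0.06, -1, 0, 0, 0, 0]
    - [0.06, -1, 0, 0, 0, 0]
    - [0.06, -1, 0, 0, 0, 0]
    - [0.06, -1, 0, 0, 0, 0]
    - [0.06, -1, 0, 0, 0, 0]
    - [0.06, -1, 0, 0, 0, 0]
    - [0.06, -1, 0, 0, 0, 0]

```text
time: 18.9
tcp_pos: [0.478, -0.1224, 0.1601]
ee_rot: [[-1.0, 0.009, 0.0], [0.009, 1.0, -0.001], [-0.0, -0.001, -1.0]]
ft_force: [0.6, -0.5, 0.2]
width: 0.653
gripper_force: 0.0
```

>>> carry_out:
  commands:
    - [0.06, -1, 0, 0, 0, 0]
    - [0.06, -1, 0, 0, 0, 0]
    - [0.06, -1, 0.5, 0, 0, 0]
    - [0.06, -1, 0.5, 0, 0, 0]
    - [0.06, -0.84, 0.5, 0, 0, 0]
    - [0, 0, 0.5, 0, 0, 0]
    - [0, 0, 0, 0, 0, 0]
    - [0, 0, 0, 0, 0, 0]

```text
time: 19.9
tcp_pos: [0.47, -0.2422, 0.11]
ee_rot: [[-1.0, 0.007, 0.0], [0.007, 1.0, 0.001], [-0.0, 0.001, -1.0]]
ft_force: [-0.9, 0.7, -0.0]
width: 0.65
gripper_force: 0.0
```

```bash
python3 - <<'E'
from m import *
s=robot.get_state(); print(s['time'],np.round(s['tcp_pos'],4),np.round(s['ee_rot'],3),s['width'],s['ft_force'],shift([.467,-.2438,.023]),s['joint_pos'])
d=grab('scene'); t=grab('top'); a=lambda d,u,v,w,h:cv2.resize(d['image'][v:v+h,u:u+w,::-1],(400,300),interpolation=cv2.INTER_CUBIC)
print(proj(d,s['tcp_pos']),proj(t,s['tcp_pos']))
cv2.imwrite('pics/hover.png',np.hstack([a(d,205,95,120,90),a(t,372,246,120,90)]))
E
```

```text
19.9 [ 0.47   -0.2422  0.11  ] [[-1.     0.007  0.   ]
 [ 0.007  1.     0.001]
 [-0.     0.001 -1.   ]] 0.6501793723866559 [-0.94319734  0.74762119 -0.02946418] (array([ 0.12, -0.07,  3.48]), np.float64(179.63)) [ 48.81875373  36.50352013 -40.40543288 121.56936273  40.69807707
  36.19640077  69.30092234]
[262.48028502 143.69449663] [441.96925423 291.23911648]
```

View pics/hover.png

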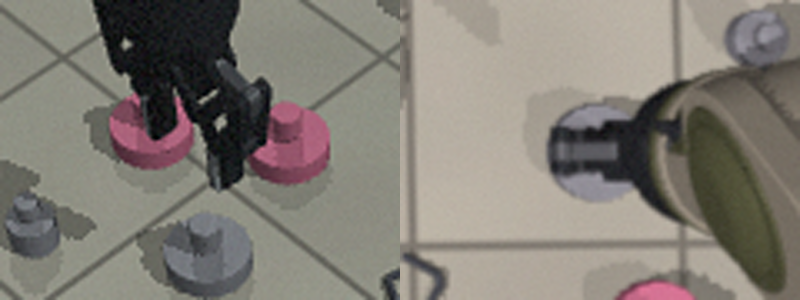

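The disc knob sits at about (267,168) in the scene view with the open fingers above it, and the surroundings are clear. I descend and grasp.

>>> carry_out:
  commands:
    - [0.12, -0.07, 0.5, 0, 0, 0]
    - [0, 0, 0.7, 0, 0, 0]
    - [0, 0, 0.7, 0, 0, 0]
    - [0, 0, 0.7, 0, 0, 0]
    - [0, 0, 0.5, 0, 0, 0]
    - [0, 0, 0.34, 0, 0, 0]
    - [0, 0, 0, 0, 0, 0]
    - [0, 0, 0, 0, 0, 0]

```text
time: 21.0
tcp_pos: [0.4668, -0.2451, 0.0242]
ee_rot: [[-1.0, 0.008, 0.0], [0.008, 1.0, -0.0], [-0.0, -0.0, -1.0]]
ft_force: [1.2, 0.7, 0.2]
width: 0.654
gripper_force: 0.0
```

>>> carry_out:
  commands:
    - [0, 0, 0, 0, 0, 0]
    - [0, 0, 0, 0, 0, 0]
    - [0, 0, 0, 0, 0, 0]
    - [0, 0, 0, 0, 0, 0]
    - [0, 0, 0, 0, 0, 0]
    - [0, 0, 0, 0, 0, 0]
  grip: -1
  grip_force: 30

```text
time: 21.75
tcp_pos: [0.4667, -0.2453, 0.0243]
ee_rot: [[-1.0, 0.008, 0.0], [0.008, 1.0, -0.001], [-0.0, -0.001, -1.0]]
ft_force: [-0.9, -0.7, 6.3]
width: 0.243
gripper_force: 29.3
```

```bash
python3 - <<'E'
from m import *
s=robot.get_state(); print(s['time'],np.round(s['tcp_pos'],4),s['width'],s['gripper_force'],s['ft_force'])
E
```

```text
21.75 [ 0.4667 -0.2453  0.0243] 0.2434131269233161 29.286966919898987 [-0.88375866 -0.65794575  6.31755397]
```

>>> carry_out:
  commands:
    - [0, 0, -0.5, 0, 0, 0]
    - [0, 0, -1, 0, 0, 0]
    - [0, 0, -1, 0, 0, 0]
    - [0, 0, -1, 0, 0, 0]
    - [0, 0, -1, 0, 0, 0]
    - [0, 0, 0, 0, 0, 0]

```text
time: 22.5
tcp_pos: [0.467, -0.2453, 0.1378]
ee_rot: [[-1.0, 0.009, 0.002], [0.009, 1.0, -0.001], [-0.002, -0.001, -1.0]]
ft_force: [-0.1, -0.7, -5.0]
width: 0.242
gripper_force: 30.2
```

```bash
python3 - <<'E'
from m import *
s=robot.get_state(); print(s['time'],np.round(s['tcp_pos'],4),s['width'],s['gripper_force'],s['ft_force'],shift([.5065,-.019,.115]))
E
```

```text
22.5 [ 0.467  -0.2453  0.1378] 0.24194296851864897 30.223894715309143 [-0.07555559 -0.67659187 -4.96800002] (array([-1.5 ,  9.07,  0.91]), np.float64(179.5))
```

The wrist reads about -5 N, so the 500 g weight is held. I carry it to the dome smoothly.

>>> carry_out:
  commands:
    - [-0.05, 0.3, 0, 0, 0, 0]
    - [-0.1, 0.6, 0, 0, 0, 0]
    - [-0.15, 0.9, 0, 0, 0, 0]
    - [-0.15, 0.9, 0, 0, 0, 0]
    - [-0.15, 0.9, 0, 0, 0, 0]
    - [-0.15, 0.9, 0, 0, 0, 0]
    - [-0.15, 0.9, 0, 0, 0, 0]
    - [-0.15, 0.9, 0, 0, 0, 0]
    - [-0.15, 0.9, 0, 0, 0, 0]
    - [-0.15, 0.9, 0, 0, 0, 0]

```text
time: 23.75
tcp_pos: [0.5015, -0.0405, 0.1356]
ee_rot: [[-1.0, 0.007, -0.001], [0.007, 1.0, 0.001], [0.001, 0.001, -1.0]]
ft_force: [0.9, 0.4, -5.1]
width: 0.248
gripper_force: 30.1
```

>>> carry_out:
  commands:
    - [-0.1, 0.6, 0.2, 0, 0, 0]
    - [-0.1, 0.37, 0.3, 0, 0, 0]
    - [0, 0, 0.3, 0, 0, 0]
    - [0, 0, 0.1, 0, 0, 0]
    - [0, 0, 0, 0, 0, 0]
    - [0, 0, 0, 0, 0, 0]

```text
time: 24.5
tcp_pos: [0.5073, -0.0191, 0.1139]
ee_rot: [[-1.0, 0.009, 0.0], [0.009, 1.0, -0.0], [-0.0, -0.0, -1.0]]
ft_force: [-0.2, 0.8, -5.0]
width: 0.243
gripper_force: 30.1
```

```bash
cat > look.py <<'E'
from m import *
import sys,pickle
s=robot.get_state(); print(s['time'],np.round(s['tcp_pos'],4),s['width'],np.round(s['ft_force'],2),np.round(s['ee_rot'],3).tolist())
u=s['tcp_pos'][2]-.0243; a=[]
for n,c in(('top',[.5085,-.0178]),('scene',[.5048,-.0199])):
    d=grab(n); pickle.dump(d,open(n+'1.pkl','wb')); P=pts(d); m=near(P,c,.042)&(abs(P[...,2]-u-.019)<.004)
    q=P[m]; h=cv2.convexHull(q[:,:2].astype(np.float32))[:,0]; e=cv2.minEnclosingCircle(h); cc,r=circ(h)
    pl=np.linalg.lstsq(np.c_[q[:,:2],np.ones(len(q))],q[:,2],rcond=None)[0]
    print(n,'disc-crown mm',((np.array(e[0])-c)*1000).round(1),round(e[1],4),'circfit',((cc-c)*1000).round(1),r.round(4),'z',np.median(q[:,2]).round(4),'slope',pl[:2].round(3),len(q))
    uv=proj(d,[.507,-.019,.07]).astype(int); x,y=uv; a.append(cv2.resize(d['image'][y-52:y+38,x-60:x+60,::-1],(400,300),interpolation=cv2.INTER_CUBIC))
cv2.imwrite(f'pics/{sys.argv[1]}.png',np.hstack(a))
E
python3 look.py held
```

```text
24.5 [ 0.5073 -0.0191  0.1139] 0.24345635501878524 [-0.18  0.79 -4.98] [[-1.0, 0.009, 0.0], [0.009, 1.0, -0.0], [-0.0, -0.0, -1.0]]Traceback (most recent call last):
  File "look.py", line 7, in <module>
    q=P[m]; h=cv2.convexHull(q[:,:2].astype(np.float32))[:,0]; e=cv2.minEnclosingCircle(h); cc,r=circ(h)
              ~~~~~~~~~~~~~~~~~~~~~~~~~~~~~~~~~~~~~~~~~~^^^^^
TypeError: 'NoneType' object is not subscriptable
```

```bash
sed -i 's/    q=P\[m\]; h=/    q=P[m]\n    if len(q)<80: print(n,"hidden",len(q)); continue\n    h=/' look.py; python3 look.py held
```

```text
24.55 [ 0.5073 -0.019   0.114 ] 0.24324187988192558 [ 0.45  0.04 -3.91] [[-1.0, 0.009, 0.0], [0.009, 1.0, -0.0], [-0.0, -0.0, -1.0]]
top hidden 0
scene disc-crown mm [2.2 1.8] 0.0311 circfit [1.6 1.6] 0.0306 z 0.1087 slope [-0.011 -0.008] 348
```

View pics/held.png

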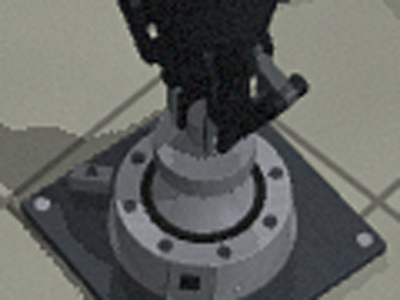

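The scene view shows the weight held level above the dome, about (1.9, 1.7) mm off the crown. The arm displacement since the grasp gives (0.8, 1.3) mm. I correct by about (-1.3, -1.5) mm and lower part way.

>>> carry_out:
  commands:
    - [0.05, -0.06, 0.2, 0, 0, 0]
    - [0, 0, 0.3, 0, 0, 0]
    - [0, 0, 0.2, 0, 0, 0]
    - [0, 0, 0.1, 0, 0, 0]
    - [0, 0, 0, 0, 0, 0]
    - [0, 0, 0, 0, 0, 0]

```text
time: 25.4
tcp_pos: [0.506, -0.02, 0.0939]
ee_rot: [[-1.0, 0.008, 0.0], [0.008, 1.0, 0.0], [-0.0, 0.0, -1.0]]
ft_force: [0.5, 0.5, -5.4]
width: 0.24
gripper_force: 30.1
```

```bash
python3 - <<'E'
from m import *
import pickle
s=robot.get_state(); print(s['time'],np.round(s['tcp_pos'],4),np.round(s['ft_force'],2)); u=s['tcp_pos'][2]-.0243
ref=pickle.load(open('scene0.pkl','rb'))
def fit(ds,c,z,r0,lo=None):
    o=[]
    for d in ds:
        P=pts(d); q=P[near(P,c,r0)&(abs(P[...,2]-z)<.003)][:,:2].astype(np.float32); h=cv2.convexHull(q)[:,0]
        o.append([*cv2.minEnclosingCircle(h)[0],*circ(h)[0],circ(h)[1]])
    return np.mean(o,0)
print('bench',fit([ref],[.4655,-.2445],.019,.034).round(4))
D=[grab('scene') for _ in range(5)]
f=fit(D,[.505,-.02],u+.019,.036); print('held',f.round(4),'minus crown mm',((f[:2]-[.5049,-.0198])*1e3).round(1),((f[2:4]-[.5049,-.0198])*1e3).round(1))
g=fit([ref],[.505,-.02],.05,.0572); print('housing ref',g.round(4)); g=fit(D,[.505,-.02],.05,.0572); print('housing now',g.round(4))
E
```

```text
25.4 [ 0.506  -0.02    0.0939] [ 0.54  0.49 -5.35]
bench [ 0.4651 -0.2442  0.4657 -0.2444  0.0307]
held [ 0.5055 -0.019   0.5053 -0.019   0.0303] minus crown mm [0.6 0.8] [0.4 0.8]
housing ref [ 0.5054 -0.0202  0.5051 -0.02    0.0559]
housing now [ 0.5054 -0.0195  0.5053 -0.0193  0.0556]
```

>>> carry_out:
  commands:
    - [0, -0.02, 0.1, 0, 0, 0]
    - [0, 0, 0.08, 0, 0, 0]
    - [0, 0, 0.06, 0, 0, 0]
    - [0, 0, 0.02, 0, 0, 0]
    - [0, 0, 0, 0, 0, 0]
    - [0, 0, 0, 0, 0, 0]

```text
time: 26.4
tcp_pos: [0.506, -0.0206, 0.0874]
ee_rot: [[-1.0, 0.008, 0.0], [0.008, 1.0, -0.0], [-0.0, -0.0, -1.0]]
ft_force: [0.4, 0.1, -4.1]
width: 0.243
gripper_force: 30.1
```

>>> carry_out:
  commands:
    - [0, 0, 0.02, 0, 0, 0]
    - [0, 0, 0, 0, 0, 0]

```text
time: 26.65
tcp_pos: [0.506, -0.0206, 0.0868]
ee_rot: [[-1.0, 0.008, -0.0], [0.008, 1.0, -0.0], [0.0, -0.0, -1.0]]
ft_force: [0.5, -0.2, -4.2]
width: 0.242
gripper_force: 30.1
```

>>> carry_out:
  commands:
    - [0, 0, 0.02, 0, 0, 0]
    - [0, 0, 0, 0, 0, 0]

```text
time: 26.9
tcp_pos: [0.506, -0.0206, 0.0863]
ee_rot: [[-1.0, 0.008, 0.0], [0.008, 1.0, -0.0], [-0.0, -0.0, -1.0]]
ft_force: [-0.5, -0.1, -5.1]
width: 0.237
gripper_force: 30.1
```

>>> carry_out:
  commands:
    - [0, 0, 0.02, 0, 0, 0]
    - [0, 0, 0, 0, 0, 0]

```text
time: 27.15
tcp_pos: [0.5061, -0.0205, 0.0861]
ee_rot: [[-1.0, 0.008, 0.0], [0.008, 1.0, -0.0], [-0.0, -0.0, -1.0]]
ft_force: [-1.1, -0.2, 2.7]
width: 0.242
gripper_force: 30.9
```

>>> carry_out:
  commands:
    - [0, 0, 0.02, 0, 0, 0]
    - [0, 0, 0, 0, 0, 0]

```text
time: 27.4
tcp_pos: [0.5063, -0.0205, 0.086]
ee_rot: [[-1.0, 0.008, 0.001], [0.008, 1.0, -0.001], [-0.001, -0.001, -1.0]]
ft_force: [-1.6, -1.1, 9.7]
width: 0.241
gripper_force: 31.6
```

The weight touches the dome at TCP z = 0.086, as expected. I unload the press, then release in stages.

>>> carry_out:
  commands:
    - [0, 0, -0.025, 0, 0, 0]
    - [0, 0, 0, 0, 0, 0]

```text
time: 27.65
tcp_pos: [0.5061, -0.0205, 0.0861]
ee_rot: [[-1.0, 0.008, 0.0], [0.008, 1.0, -0.0], [-0.0, -0.0, -1.0]]
ft_force: [-0.7, -0.9, 4.0]
width: 0.242
gripper_force: 30.8
```

>>> carry_out:
  commands:
    - [0, 0, 0, 0, 0, 0]
    - [0, 0, 0, 0, 0, 0]
    - [0, 0, 0, 0, 0, 0]
    - [0, 0, 0, 0, 0, 0]
  grip: -0.4
  grip_force: 20

```text
time: 28.15
tcp_pos: [0.506, -0.0205, 0.0859]
ee_rot: [[-1.0, 0.008, -0.0], [0.008, 1.0, 0.0], [0.0, 0.0, -1.0]]
ft_force: [-0.6, -0.8, 1.0]
width: 0.306
gripper_force: 0.0
```

```bash
python3 look.py rel; python3 - <<'E'
from m import *
s=robot.get_state(); u=s['tcp_pos'][2]
for i in range(3):
    P=pts(grab('scene')); q=P[near(P,[.505,-.02],.036)&(P[...,2]>.072)&(P[...,2]<.086)]
    pl=np.linalg.lstsq(np.c_[q[:,:2],np.ones(len(q))],q[:,2],rcond=None)[0]; print(len(q),pl[:2].round(3))
E
```

```text
28.15 [ 0.506  -0.0205  0.0859] 0.30567544936877256 [-0.64 -0.76  0.96] [[-1.0, 0.008, -0.0], [0.008, 1.0, 0.0], [0.0, 0.0, -1.0]]
top hidden 0
scene disc-crown mm [1.5 0.5] 0.031 circfit [0.4 0.1] 0.0306 z 0.081 slope [ 0.007 -0.01 ] 320
349 [-0.042 -0.034]
351 [-0.041 -0.03 ]
353 [-0.036 -0.035]
```

View pics/rel.png

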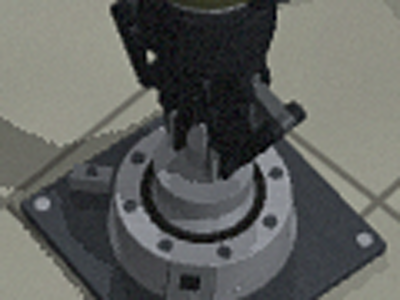

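The scene view shows the weight sitting level on the dome with the fingers clear of the knob. I open further and lift straight up.

>>> carry_out:
  commands:
    - [0, 0, 0, 0, 0, 0]
    - [0, 0, 0, 0, 0, 0]
    - [0, 0, 0, 0, 0, 0]
    - [0, 0, -0.2, 0, 0, 0]
    - [0, 0, -0.5, 0, 0, 0]
    - [0, 0, -0.8, 0, 0, 0]
    - [0, 0, -1, 0, 0, 0]
    - [0, 0, -1, 0, 0, 0]
    - [0, 0, -1, 0, 0, 0]
  grip: 0.1

```text
time: 29.52
tcp_pos: [0.5058, -0.0205, 0.2001]
ee_rot: [[-1.0, 0.008, 0.0], [0.008, 1.0, 0.0], [-0.0, 0.0, -1.0]]
ft_force: [0.1, 0.3, 1.1]
width: 0.552
gripper_force: 0.0
```

```bash
python3 - <<'E'
from m import *
s=robot.get_state(); print(s['time'],np.round(s['tcp_pos'],4),np.round(s['ft_force'],2),s['width'])
for i in range(5):
  for n,c in (('scene',np.array([.5049,-.0198])),('top',np.array([.5085,-.0178]))):
    P=pts(grab(n)); q=P[near(P,c,.028)&~near(P,c,.012)&(P[...,2]>.074)&(P[...,2]<.088)]
    if len(q)<80: continue
    for _ in range(4):
        pl=np.linalg.lstsq(np.c_[q[:,:2]-c,np.ones(len(q))],q[:,2],rcond=None)[0]; e=q[:,2]-(q[:,:2]-c)@pl[:2]-pl[2]; q=q[abs(e)<.0025]
    k=P[near(P,c,.03)&(P[...,2]>.094)&(P[...,2]<.115)]; f=P[near(P,c,.036)&(abs(P[...,2]-.081)<.003)][:,:2]; h=cv2.convexHull(f.astype(np.float32))[:,0]
    print(n,len(q),'slope',pl.round(4),'knob-c mm',((k.mean(0)[:2]-c)*1e3).round(1),k[:,2].max().round(4),'rim-c',((circ(h)[0]-c)*1e3).round(1))
E
```

```text
29.525 [ 0.5058 -0.0205  0.2001] [0.11 0.31 1.1 ] 0.5522347208016698
scene 291 slope [0.0029 0.0009 0.0811] knob-c mm [1.3 0.8] 0.1102 rim-c [-0.5 -0.3]
scene 295 slope [-0.0026 -0.0002  0.0812] knob-c mm [1.2 0.7] 0.1097 rim-c [-0.3 -0.2]
scene 292 slope [0.0051 0.0155 0.081 ] knob-c mm [1.1 0.8] 0.1097 rim-c [-0.4 -0.3]
scene 298 slope [0.0064 0.0237 0.0808] knob-c mm [1.3 0.9] 0.1093 rim-c [-0.2 -0.1]
scene 300 slope [-0.0002  0.0041  0.0811] knob-c mm [1.3 0.9] 0.1112 rim-c [-0.2 -0.4]
```

The weight stands balanced: slope below about 0.02, rim centred within 0.5 mm. Now to the record key.

>>> carry_out:
  commands:
    - [0, 0.4, 0, 0, 0, 0]
    - [0, 0.8, 0, 0, 0, 0]
    - [0, 1, 0, 0, 0, 0]
    - [0, 1, 0, 0, 0, 0]
    - [0, 1, 0, 0, 0, 0]
    - [0, 1, 0, 0, 0, 0]
    - [0, 1, 0, 0, 0, 0]
    - [0, 1, 0, 0, 0, 0]
    - [0, 1, 0, 0, 0, 0]
    - [0, 1, 0, 0, 0, 0]
  grip: -1

```text
time: 31.28
tcp_pos: [0.5074, 0.2111, 0.1983]
ee_rot: [[-1.0, 0.008, -0.0], [0.008, 1.0, 0.0], [0.0, 0.0, -1.0]]
ft_force: [-0.0, -0.2, -0.5]
width: -0.0
gripper_force: 0.0
```

>>> carry_out:
  commands:
    - [0, 1, 0, 0, 0, 0]
    - [0, 1, 0, 0, 0, 0]
    - [0, 1, 0, 0, 0, 0.094]
    - [0, 0.12, 0.5, 0, -0.0955, 0]
    - [0, 0, 0.5, 0, -0.0955, 0]
    - [0, 0, 0.5, 0, 0, 0]
    - [0, 0, 0, 0, 0, 0]
    - [0, 0, 0, 0, 0, 0]

```text
time: 32.28
tcp_pos: [0.5154, 0.2861, 0.1618]
ee_rot: [[-0.944, 0.158, 0.289], [0.151, 0.988, -0.046], [-0.293, -0.0, -0.956]]
ft_force: [0.6, -0.6, 0.4]
width: -0.0
gripper_force: 0.0
```

```bash
python3 - <<'E'
from h import *
n=np.array([-.295,.0465,.954]); n/=np.linalg.norm(n); K=np.array([.5254,.2849,.059])
s=robot.get_state(); print(s['time'],s['tcp_pos'],s['width'],np.round(s['ee_rot'],3)); print(shift(K+.012*n), shift(K))
E
```

```text
32.275 [0.51542573 0.28608567 0.16181354] -0.0004311744740727778 [[-0.944  0.158  0.289]
 [ 0.151  0.988 -0.046]
 [-0.293 -0.    -0.956]]
(array([0.82, 0.02, 3.57]), np.float64(170.94)) (array([0.82, 0.02, 4.05]), np.float64(170.94))
```

>>> carry_out:
  commands:
    - [0.42, 0.02, 0.57, 0, 0, 0]
    - [0.4, 0, 0.8, 0, 0, 0]
    - [0, 0, 0.8, 0, 0, 0]
    - [0, 0, 0.8, 0, 0, 0]
    - [0, 0, 0.6, 0, 0, 0]
    - [0, 0, 0, 0, 0, 0]

```text
time: 33.02
tcp_pos: [0.522, 0.2847, 0.0697]
ee_rot: [[-0.944, 0.158, 0.288], [0.151, 0.987, -0.047], [-0.292, -0.001, -0.956]]
ft_force: [0.7, -0.1, -0.1]
width: 0.001
gripper_force: 0.0
```

```bash
python3 -c "
from h import *
s=robot.get_state(); print(shift([.5254,.2849,.059]),s['ft_force'])"
```

```text
(array([-0.  ,  0.03,  0.45]), np.float64(170.91)) [ 0.7239475  -0.13511377 -0.14404265]
```

>>> carry_out:
  commands:
    - [0, 0, 0.15, 0, 0, 0]
    - [0, 0, 0.15, 0, 0, 0]
    - [0, 0, 0.15, 0, 0, 0]
    - [0, 0, 0.1, 0, 0, 0]
    - [0, 0, 0, 0, 0, 0]

```text
time: 33.65
tcp_pos: [0.5252, 0.2852, 0.0574]
ee_rot: [[-0.944, 0.155, 0.29], [0.148, 0.988, -0.046], [-0.294, -0.001, -0.956]]
ft_force: [0.2, -1.0, 2.7]
width: -0.002
gripper_force: 1.3
```

>>> carry_out:
  commands:
    - [0, 0, 0.05, 0, 0, 0]
    - [0, 0, 0, 0, 0, 0]

```text
time: 33.9
tcp_pos: [0.5256, 0.2852, 0.0562]
ee_rot: [[-0.944, 0.156, 0.29], [0.149, 0.988, -0.046], [-0.294, -0.0, -0.956]]
ft_force: [0.2, -1.2, 3.2]
width: -0.005
gripper_force: 1.8
```

>>> carry_out:
  commands:
    - [0, 0, 0.05, 0, 0, 0]
    - [0, 0, 0, 0, 0, 0]

```text
time: 34.15
tcp_pos: [0.5259, 0.2852, 0.055]
ee_rot: [[-0.944, 0.156, 0.29], [0.149, 0.988, -0.046], [-0.294, -0.0, -0.956]]
ft_force: [-0.3, -0.7, 5.3]
width: 0.002
gripper_force: 2.5
```

>>> carry_out:
  commands:
    - [0, 0, 0.05, 0, 0, 0]
    - [0, 0, 0, 0, 0, 0]

```text
time: 34.4
tcp_pos: [0.526, 0.2852, 0.0548]
ee_rot: [[-0.944, 0.155, 0.291], [0.148, 0.988, -0.046], [-0.295, 0.0, -0.956]]
ft_force: [-5.3, -1.1, 17.9]
width: 0.0
gripper_force: 9.5
```

>>> carry_out:
  commands:
    - [0, 0, 0.03, 0, 0, 0]
    - [0, 0, 0, 0, 0, 0]
    - [0, 0, 0, 0, 0, 0]

```text
time: 34.78
tcp_pos: [0.5261, 0.2852, 0.0546]
ee_rot: [[-0.944, 0.155, 0.291], [0.148, 0.988, -0.045], [-0.295, 0.0, -0.956]]
ft_force: [-8.5, -2.7, 26.7]
width: -0.001
gripper_force: 13.8
```

The key is bottomed: the spring reached 5 N, then went hard. I retreat and check the balance once more.

>>> carry_out:
  commands:
    - [0, 0, -0.3, 0, 0, 0]
    - [0, 0, -0.8, 0, 0, 0]
    - [0, 0, -1, 0, 0, 0]
    - [0, 0, -1, 0, 0, 0]
    - [0, 0, -1, 0, 0, 0]
    - [0, 0, 0, 0, 0, 0]
    - [0, 0, 0, 0, 0, 0]

```text
time: 35.65
tcp_pos: [0.4967, 0.2894, 0.1504]
ee_rot: [[-0.945, 0.156, 0.289], [0.149, 0.988, -0.046], [-0.293, -0.001, -0.956]]
ft_force: [-0.4, -0.5, -0.2]
width: -0.003
gripper_force: 0.0
```

```bash
python3 look.py final
```

```text
35.65 [0.4967 0.2894 0.1504] -0.002936581317097336 [-0.36 -0.52 -0.25] [[-0.945, 0.156, 0.289], [0.149, 0.988, -0.046], [-0.293, -0.001, -0.956]]
top hidden 0
scene hidden 0Traceback (most recent call last):
  File "look.py", line 13, in <module>
    cv2.imwrite(f'pics/{sys.argv[1]}.png',np.hstack(a))
                                          ~~~~~~~~~^^^
    return _nx.concatenate(arrs, 1, dtype=dtype, casting=casting)
           ~~~~~~~~~~~~~~~^^^^^^^^^^^^^^^^^^^^^^^^^^^^^^^^^^^^^^^
ValueError: need at least one array to concatenate
```

The script used the current TCP height for the disc. I repeat with the height fixed.

```bash
sed -i "s/^u=s\['tcp_pos'\]\[2\]-.0243/u=.062/" look.py; python3 look.py final
```

```text
35.75 [0.4965 0.2893 0.15  ] 0.001710005825082061 [0.57 0.81 0.03] [[-0.945, 0.156, 0.289], [0.149, 0.988, -0.047], [-0.292, -0.001, -0.956]]
top disc-crown mm [-1.4 -1.4] 0.0307 circfit [-1.2 -1.4] 0.0301 z 0.0802 slope [0.012 0.002] 596
scene disc-crown mm [-0.3 -0.2] 0.0319 circfit [-0.3 -0.6] 0.0309 z 0.081 slope [0.012 0.009] 470
```

View pics/final.png

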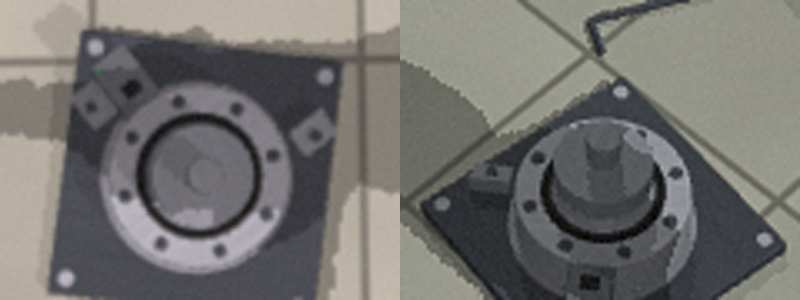

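The final views show the disc level and central on the dome (about 1 mm off, slope about 0.01), the box against the second stop, and the arm clear.

```bash
python3 -c "
from rig import robot
print(robot.job_done())"
```

```text
the job is handed in; nothing more can be done
None
```

The job is handed in, with no verdict returned: the cell was turned to the second stop, the zero key pressed, the wide disc balanced level on the dome (about 1 mm off centre) and the record key pressed fully down, in about 36 s; the zero press peaked at about 44 N on the fingertips.

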